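Vent the gauge test station and raise its counterweighted guard

TASK

The pressure test on the gauge is finished. Using the fingertips only, without gripping or forcing anything, first push the vent valve's handle fully open, in line with its pipe, and only then push the counterweighted guard up from under its front rail, smoothly and without flinging it, until it passes its balance point and stays raised by itself. Keep off the counterweight, leave the loose things on the bench where they are, and finish clear of everything.

Things in the scene. Friction and masses are not known exactly. Their poses are not given: they have to be found in the camera images.
- station: Gauge test station fixed to the bench: grey base plate 330 x 400 x 10 mm, two steel uprights, a gauge face up under the guard (top 59 mm high), vent pipe on the right. Origin on the bench; x away from its front, y left, z up. Plate spans x -140..190, y -240..160 mm; uprights and gauge within y +-165; pipe along x at y -195 mm, top 51 mm high.
- vent (a joint): Turn of the vent valve's handle about a vertical axis, rad. 0 = shut: across the pipe, sticking out to the station's right (-y). Grows counter-clockwise from above, free end swinging away from the front (to +x), to 1.571 = fully open, along the pipe, at a stop. Starts at 0 to 0.12. Needs about 3 to 4 N at the grip; stays where left.
- vent_handle: The vent valve's handle. Origin on its vertical turning axis at the lever's mid-height, 70 mm above the bench, at station x -90, y -195 mm; the handle runs out along its own -y axis.
- handle_end (a point): Middle of the free end of the valve handle, 98 mm from its turning axis, 72 mm above the bench. Flat lever with a black grip sleeve 21 mm wide, 11 mm thick (66 to 78 mm above the bench), from 35 to 101 mm out from the axis. Free space round its path on the outer side.
- guard (a joint): Swing of the guard about its level pivot, rad. 0 = down on its stops, window level; grows as the front rail rises; 1.25 = raised, tail on the upper stops. Balances at about 0.6 to 0.85: let go below that it falls back to 0, above that the counterweight carries it slowly (damped hinge) to 1.25 and keeps it there.
- pivot (a point): Middle of the guard's pivot shaft, 150 mm above the bench, station frame x +100, y 0. The shaft runs along the station's y axis.
- window: The guard's window frame, part of the swinging guard: two aluminium side arms 22 mm high, 238 mm apart over all, a clear window 5 mm thick between them (from 30 to 192 mm in front of the pivot) and the round front rail. Origin at the pivot; its -x axis points along the arms to the rail, y along the rail.
- rail_mid (a point): Middle of the front rail, on its axis: round steel bar 16 mm thick, 238 mm long, level, along the station's y, 240 mm in front of the pivot. 150 mm above the bench when down; free space below it to the base plate (10 mm high), and in front; a 40 mm gap to the window frame behind it. Lifting takes 2 to 4 N.
- counterweight: Dark steel cylinder 36 mm thick, 110 mm long on a cross bar, on the guard's cranked tail. Origin at its middle: 40 mm behind and 85 mm above the pivot when the guard is down. Not to be touched.
- spare_gauge_mid (a point): Small spare gauge lying loose face up on the bench, 63 mm across, 28 mm high, with a 34 mm long stem; this is its centre. Leave it.
- adapter_mid (a point): Brass adapter standing loose on the bench, 33 mm across, 52 mm high; this is its centre. Leave it.
- wrench: Wrench lying loose on the bench, origin at its middle underneath. Leave it.
- screwdriver: Screwdriver lying loose on the bench, origin at its middle underneath. Leave it.

How it is judged:
By the outcome, as a careful person would: the job done as asked, in the order asked, and still so for the second after the job is handed in, with the robot touching nothing.
It also fails if it takes over 61 s, if anything falls off the work surface, if the arm or the gripper's body presses on something with over 40 N, if the wrist force passes 120 N, or if a joint passes its speed limit or range.

ROBOT

A 6-joint arm with a two-finger parallel gripper is mounted at the origin on the work surface. World frame = base frame: x ahead of the robot, y to its left, z up, the work surface at z = 0. Lengths are in m, angles in degrees, forces in N, time in s.
With the tool pointing down it reaches from about 0.325 to 0.75 m from the base axis. Payload 7.6 kg.
Tool frame: the origin (TCP) lies at the very end of the fingers, on their centre line; the grasp point (between the pads) lies 19 mm behind it (env.grip_point_offset is the distance from the TCP to the grasp point, in m); z points along the fingers, y is the line along which they close (so a half turn about z gives the same grasp; the last joint's range is limited). The gripper opens to 85 mm and grips with 20 to 120 N. Pads are 22 mm wide; open, the fingers measure 114 mm over their backs; the gripper's body (76 mm by 85 mm) begins 54 mm behind the grasp point. The pads swing forward as they close: fully open they stand 13 mm farther back than shut.
Start: joints at [64.842, 2.991, 80.254, -0, 96.75, -4.028], TCP at [0.189, 0.49, 0.231] pointing down, gripper open.
Joint ranges: [-166.34, 166.34], [-52.06, 124.39], [6.96, 135.62], [-60.46, 240.46], [14.63, 156.25], [-167.68, 167.68]. Speed limits (degrees/s): [147.25, 147.25, 172.46, 180, 180, 180].

INTERFACE

Orientations are given as [roll, pitch, yaw] about the fixed x, y, z axes, in that order (R = Rz(yaw) Ry(pitch) Rx(roll)).
In Python, from station import env gives the robot as it stands.
- The arm moves only by the tool step_arm, never from a script. Its argument "moves" is a list of rows, each an object with "translation": the shift along the tool's x, y, z normalised to -1 to 1, where 1 is 0.3 m, a list of three; "dr": the turn, a rotation vector about the tool's x, y, z normalised to -1 to 1, where 1 is pi/2 rad, a list of three; "hand": the closure, from 0 (fully open) to 1 (shut). A call has 1 to 20 rows; each row shifts and turns the commanded pose from where the row before left it, along the tool's axes as they then stand; what a row does not reach is not made up. A row lasts 1/8 s, in which the tool goes at most 62.5 mm and 10.7 degrees, less where a joint would pass 70% of its speed; a pose out of reach is approached as far as the arm can. A call with a number of a shift or a turn outside -1 to 1 is refused whole. A call with a gripper value outside its range is refused whole. The fingers move at their own pace and stop on an object; the grip force is fixed at half the most. Time passes only in rows, so rows that do not move let the fingers close. It gives the time, the measured TCP pose, the force, the opening and the grip force at its end, in the units of the state.
- env.sense(): the state, without advancing time (a new reading comes with each control period).
- env.capture(name): name is "scene" or "top" or "wrist"; returns a dict with "image" (384x512x3 uint8, red, green, blue), "fov_y" (degrees; the focal length in pixels is half the picture's height over the tangent of half this angle, whatever the lens; pixels are square), "cx", "cy" (the principal point, pixels), "extrinsics" (4x4, takes a point from camera to world coordinates); the wrist camera has in their place "T_tool_cam" (4x4, takes a point from camera to tool coordinates, whose origin is the TCP and whose axes are the flange's). Camera axes: x right, y up, looking along -z (the intrinsics and any distortion apply to the point x, -y, -z); pixel columns grow to the right and rows downward; lengths in m; the calibration is good to about 2 mm. A picture is of the moment at which its call begins: read the wrist's pose just before it. There is no depth.
- env.hand_in(): hands the job in; it is judged then, once.
The state is a dict: "time_s": time; "qpos": joint angles; "qvel": joint speeds; "joint_efforts": joint torques, N m; "eef_pos": TCP position; "orientation": TCP orientation; "wrist_force": force on the tool from outside, world axes, zero at the start; "wrist_torque": the same for the moment, N m; "finger_gap": finger opening in m; "finger_force": force on a finger pad.
Only numpy, scipy, OpenCV 4.12 (cv2) and the standard library are available. Lean on these libraries where they do the work, as an engineer would, in place of code of your own. Each camera call takes 0.05 s, during which the arm holds its last target. There are 200 camera calls.

## Working session

There is one attempt and no reset: what is moved stays moved. The work goes in short steps, Python scripts to look and compute and a tool call to move; the robot and the scene stay as the last step left them, time stands still between calls to the robot, and variables do not carry over. Pictures are saved under pics/ and viewed, at most 10 in all, crops included, and the job is handed in when it is done.

Besides the shell and the picture viewer there is one more tool, called as name(argument=value, ...), one argument or row to a line, values as JSON. step_arm: Moves the arm, as the interface text tells. Its arguments: {"type":"object","properties":{"moves":{"type":"array"}},"required":["moves"]}

```bash
mkdir -p pics; ls
python3 - <<'E'
from station import env
import cv2
print(env.sense())
for n in("scene","top"):
    c=env.capture(n); cv2.imwrite(f"pics/{n}0.png",c["image"][:,:,::-1])
    print(n,c["fov_y"],c["cx"],c["cy"],c["extrinsics"].tolist(),[k for k in c])
    import numpy as np; np.savez(f"{n}0.npz",**{k:v for k,v in c.items()})
E
```

```text
pics
{'time_s': 0.0, 'qpos': array([ 6.48421338e+01,  3.02851682e+00,  8.03150672e+01,  2.35710086e-04,
        9.67476495e+01, -4.02875116e+00]), 'qvel': array([-0.04247668,  0.08316758, -0.00325612, -0.03372904, -0.04661389,
        0.04369664]), 'joint_efforts': array([ 1.52224300e-03, -3.81642973e+01, -3.60199320e+01,  1.53773422e-04,
        5.92320022e-03, -1.60853283e-06]), 'eef_pos': array([0.18910325, 0.48943612, 0.23044252]), 'orientation': array([-1.79909008e+02, -6.64333935e-03,  1.58870907e+02]), 'wrist_force': array([0.52153012, 0.70079725, 0.0760898 ]), 'wrist_torque': array([ 0.00960026,  0.04763461, -0.03143362]), 'finger_force': 0.0, 'finger_gap': 0.08485736618829537}
scene 54.84964648642389 250.44408007649145 192.2879180006394 [[0.8152987481763538, -0.31381669835893927, 0.4866282267328571, 1.2342992932726953], [0.5789782348141207, 0.4541401526952832, -0.6771564998738696, -0.876272605783189], [-0.008494400131581342, 0.8338319983911623, 0.5519529360601366, 0.8574239690599205], [0.0, 0.0, 0.0, 1.0]] ['image', 'fov_y', 'cx', 'cy', 'extrinsics']
top 43.46306044591776 261.0527470729338 190.67451137998918 [[-0.020583028453336403, 0.9975703528981161, -0.06655621652721078, 0.4876846203132068], [-0.9997682636135776, -0.02095680255106185, -0.004922549941581823, -0.02547440162766997], [-0.006305395370688877, 0.06643947204458829, 0.9977705340125332, 1.7821391204796093], [0.0, 0.0, 0.0, 1.0]] ['image', 'fov_y', 'cx', 'cy', 'extrinsics']
```

View pics/scene0.png

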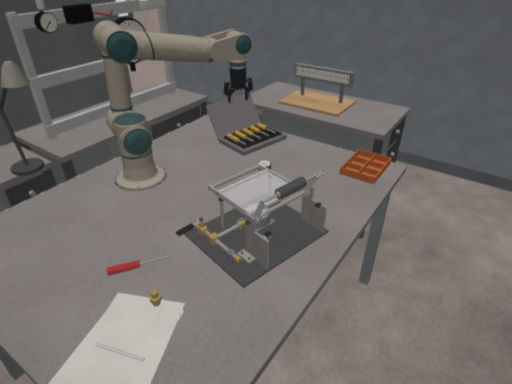

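View pics/top0.png

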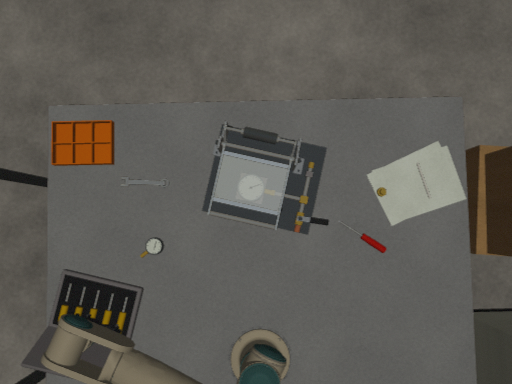

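The top view shows the station at (205–325, 125–235), its front towards the robot. The valve handle's grip end is at about (328,221), with the screwdriver tip near it at (340,222). I'll enlarge that area to measure it.

Run:
```python
import cv2
a=cv2.imread("pics/top0.png")[115:245,195:355]; cv2.imwrite("pics/topc.png",cv2.resize(a,None,fx=5,fy=4.6*5/4.6*0.9 if 0 else 4.6,interpolation=cv2.INTER_CUBIC)[:600,:800])
b=cv2.imread("pics/scene0.png")[155:275,170:335]; cv2.imwrite("pics/scenec.png",cv2.resize(b,None,fx=4.8,fy=4.8,interpolation=cv2.INTER_CUBIC))
```

```text
(no output)
```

View pics/topc.png

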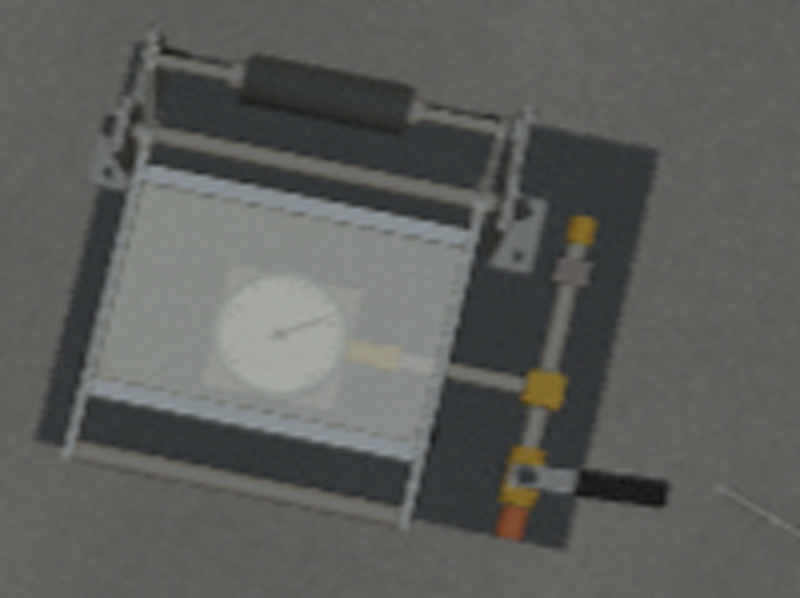

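View pics/scenec.png

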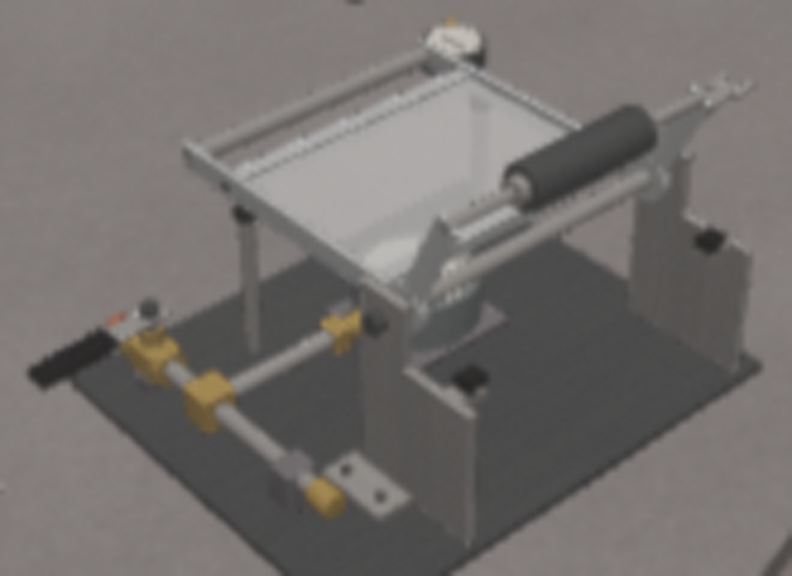

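The crops show these points (top crop pixels):
- **Plate corners:** (657,147), (563,548) and (37,440).
- **Rail ends:** (70,453) and (405,522).
- **Valve axis and grip end:** axis (526,476), end (666,494).

A stop post stands under the right arm, behind the rail.

```bash
cat > h.py <<'E'
import numpy as np
def ray(c,u,v,z):
    f=192/np.tan(np.radians(float(c["fov_y"])/2)); E=c["extrinsics"]
    d=E[:3,:3]@np.array([(u-c["cx"])/f,-(v-c["cy"])/f,-1]); o=E[:3,3]
    return o+d*(z-o[2])/d[2]
E
python3 - <<'E'
from h import *
T=np.load("top0.npz");S=np.load("scene0.npz")
t=lambda x,y,z:ray(T,(x+.5)/5-.5+195,(y+.5)/4.6-.5+115,z)[:2]
s=lambda x,y,z:ray(S,(x+.5)/4.8-.5+170,(y+.5)/4.8-.5+155,z)[:2]
br,fr,fl=t(657,147,.01),t(563,548,.01),t(37,440,.01)
print(br,fr,fl,"sizes",np.linalg.norm(br-fr),np.linalg.norm(fl-fr))
r1,r2=t(70,453,.15),t(405,522,.15);print("rail",r1,r2,np.linalg.norm(r1-r2))
ax,he=t(526,476,.078),t(666,494,.072);print("handle",ax,he,np.linalg.norm(ax-he))
# rigid fit
src=np.array([[.19,-.24],[-.14,-.24],[-.14,.16],[-.14,.119],[-.14,-.119],[-.09,-.195]])
dst=np.array([br,fr,fl,r1,r2,ax])
a,b=src.mean(0),dst.mean(0);A,B=src-a,dst-b
th=np.arctan2((A[:,0]*B[:,1]-A[:,1]*B[:,0]).sum(),(A*B).sum());R=np.array([[np.cos(th),-np.sin(th)],[np.sin(th),np.cos(th)]])
o=b-R@a;print("station",o,np.degrees(th));print("resid mm",((src@R.T+o)-dst)*1000)
d=R.T@(he-o);print("handle in station",d,"vent",np.arctan2(d[0]+.09,-(d[1]+.195)))
print("scene check: rail R end",s(190,150,.155),"left",s(430,52,.155),"handle end",s(38,375,.072),"plate br",s(283,576,.01),"pred br",br)
for n,p in dict(rail=[-.14,0],axis=[-.09,-.195],pivot=[.1,0]).items():print(n,R@p+o)
# screwdriver: 
print("sd tip",t(718,488,.005), "sd end",ray(T,385,249,.01)[:2])
E
```

```text
[ 0.76466023 -0.26078726] [ 0.44427865 -0.18248537] [0.53823709 0.20202667] sizes 0.3298113701677721 0.3958253359327232
rail [0.52421043 0.16180136] [ 0.46890226 -0.06394208] 0.23242008652013332
handle [ 0.50151328 -0.1518391 ] [ 0.48569207 -0.25096779] 0.10038330738241133
station [0.63485611 0.01640319] -13.47381667488094
resid mm [[-0.95382112 -0.47408934]
 [-1.48949197 -1.88566123]
 [-2.24753343  2.59289825]
 [ 2.2260805   2.94667328]
 [ 2.08001542 -2.75928833]
 [ 0.3847506  -0.42053263]]
handle in station [-0.08276082 -0.29476737] vent 0.07243363158270004
scene check: rail R end [ 0.47101638 -0.063885  ] left [0.53403347 0.15782477] handle end [ 0.48365599 -0.24758746] plate br [ 0.69956118 -0.2531564 ] pred br [ 0.76466023 -0.26078726]
rail [0.4987094  0.04902333]
axis [ 0.50189803 -0.15225963]
pivot [ 0.73210376 -0.0068969 ]
sd tip [ 0.48961291 -0.29816092] sd end [ 0.38297207 -0.46487059]
```

step_arm(
  moves=[
    {"translation":[0,0,-0.144],"dr":[0,0,-0.0783],"hand":1},
    {"translation":[0,0,-0.144],"dr":[0,0,-0.0783],"hand":1},
    {"translation":[0,0,-0.144],"dr":[0,0,-0.0783],"hand":1},
    {"translation":[-0.111,-0.111,0],"dr":[0,0,0],"hand":1},
    {"translation":[-0.111,-0.111,0],"dr":[0,0,0],"hand":1},
    {"translation":[-0.111,-0.111,0],"dr":[0,0,0],"hand":1},
    {"translation":[-0.111,-0.111,0],"dr":[0,0,0],"hand":1},
    {"translation":[-0.111,-0.111,0],"dr":[0,0,0],"hand":1},
    {"translation":[-0.111,-0.111,0],"dr":[0,0,0],"hand":1},
    {"translation":[-0.008,-0.16,0],"dr":[0,0,0],"hand":1},
    {"translation":[-0.008,-0.16,0],"dr":[0,0,0],"hand":1},
    {"translation":[-0.008,-0.16,0],"dr":[0,0,0],"hand":1},
    {"translation":[-0.008,-0.16,0],"dr":[0,0,0],"hand":1},
    {"translation":[-0.008,-0.16,0],"dr":[0,0,0],"hand":1},
    {"translation":[-0.008,-0.16,0],"dr":[0,0,0],"hand":1},
    {"translation":[-0.008,-0.16,0],"dr":[0,0,0],"hand":1},
    {"translation":[-0.008,-0.16,0],"dr":[0,0,0],"hand":1},
    {"translation":[-0.008,-0.16,0],"dr":[0,0,0],"hand":1},
    {"translation":[-0.008,-0.16,0],"dr":[0,0,0],"hand":1},
    {"translation":[0,0,0],"dr":[0,0,0],"hand":1},
  ],
)

```text
time_s: 2.6
eef_pos: [0.4127, -0.1924, 0.3596]
orientation: [179.9, -0.1, 179.8]
wrist_force: [-0.3, 0.0, 0.0]
finger_gap: -0.0001
finger_force: 0.0
```

Run:
```python
from station import env
from h import *
s=env.sense();print(s["qpos"],s["eef_pos"],s["orientation"],s["wrist_force"])
th=np.radians(-13.47);R=np.array([[np.cos(th),-np.sin(th)],[np.sin(th),np.cos(th)]]);ax=np.array([.5015,-.152])
p=np.array([.435,-.225])
for t in [0.07,.25,.45,.65,.85,1.05,1.25,1.4,1.5,1.57]:
    C=ax+R@(.075*np.array([np.sin(t),-np.cos(t)])+.022*np.array([-np.cos(t),-np.sin(t)]))
    print(t,C.round(4),((C-p)*[-1,1]/.3).round(4));p=C
```

```text
[-2.96306129e+01 -7.48512654e+00  7.59174966e+01 -1.62293075e-02
  1.11719125e+02 -1.19404569e+02] [ 0.41274627 -0.19239784  0.35955322] [ 1.79938769e+02 -1.39388364e-01  1.79768044e+02] [-0.31198625  0.02579663  0.03597546]
0.07 [ 0.4675 -0.2224] [-0.1082  0.0088]
0.25 [ 0.4806 -0.2273] [-0.0438 -0.0165]
0.45 [ 0.496 -0.23 ] [-0.0513 -0.0088]
0.65 [ 0.5116 -0.2295] [-0.052   0.0015]
0.85 [ 0.5268 -0.226 ] [-0.0507  0.0118]
1.05 [ 0.541  -0.2195] [-0.0473  0.0217]
1.25 [ 0.5536 -0.2103] [-0.042   0.0306]
1.4 [ 0.5617 -0.2018] [-0.0271  0.0281]
1.5 [ 0.5664 -0.1956] [-0.0156  0.0209]
1.57 [ 0.5693 -0.1909] [-0.0096  0.0155]
```

step_arm(
  moves=[
    {"translation":[-0.074,-0.109,0.1],"dr":[0,0,0],"hand":1},
    {"translation":[0,0,0.15],"dr":[0,0,0],"hand":1},
    {"translation":[0,0,0.15],"dr":[0,0,0],"hand":1},
    {"translation":[0,0,0.15],"dr":[0,0,0],"hand":1},
    {"translation":[0,0,0.15],"dr":[0,0,0],"hand":1},
    {"translation":[0,0,0.15],"dr":[0,0,0],"hand":1},
    {"translation":[0,0,0.1],"dr":[0,0,0],"hand":1},
    {"translation":[0,0,0.05],"dr":[0,0,0],"hand":1},
    {"translation":[0,0,0],"dr":[0,0,0],"hand":1},
  ],
)

```text
time_s: 3.72
eef_pos: [0.4352, -0.2221, 0.0605]
orientation: [179.9, -0.1, -180.0]
wrist_force: [-0.0, -0.0, 0.7]
finger_gap: -0.0003
finger_force: 0.0
```

Run:
```python
from station import env
import cv2
c=env.capture("scene")["image"][:,:,::-1][145:275,150:335]; cv2.imwrite("pics/s1.png",cv2.resize(c,None,fx=4,fy=4,interpolation=cv2.INTER_CUBIC))
```

```text
(no output)
```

View pics/s1.png

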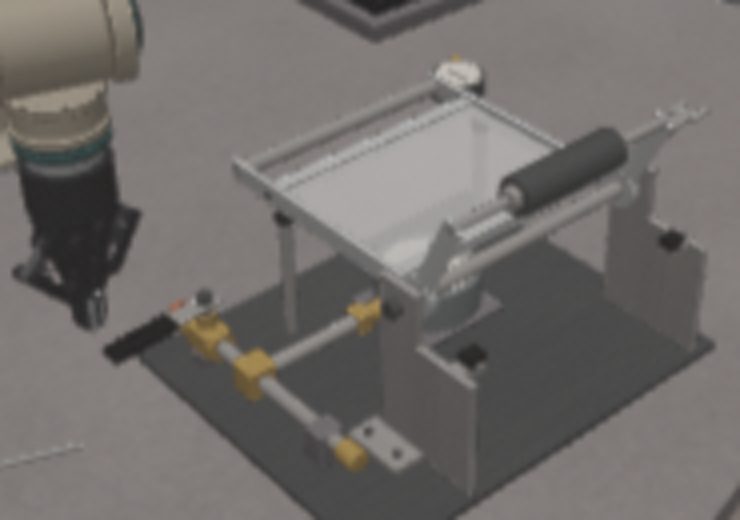

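The shut fingertips (95,320) stand in front of the black grip (140,338), and nothing is touching. Next I push along the arc.

step_arm(
  moves=[
    {"translation":[-0.054,0,0],"dr":[0,0,0],"hand":1},
    {"translation":[-0.054,0,0],"dr":[0,0,0],"hand":1},
    {"translation":[-0.022,-0.008,0],"dr":[0,0,0],"hand":1},
    {"translation":[-0.022,-0.008,0],"dr":[0,0,0],"hand":1},
    {"translation":[-0.0256,-0.0044,0],"dr":[0,0,0],"hand":1},
    {"translation":[-0.0256,-0.0044,0],"dr":[0,0,0],"hand":1},
    {"translation":[-0.026,0.0008,0],"dr":[0,0,0],"hand":1},
    {"translation":[-0.026,0.0008,0],"dr":[0,0,0],"hand":1},
    {"translation":[-0.0254,0.006,0],"dr":[0,0,0],"hand":1},
    {"translation":[-0.0254,0.006,0],"dr":[0,0,0],"hand":1},
  ],
)

```text
time_s: 5.03
eef_pos: [0.5275, -0.226, 0.0607]
orientation: [-180.0, -0.0, -180.0]
wrist_force: [-4.0, 0.1, 0.1]
finger_gap: -0.0
finger_force: 1.6
```

step_arm(
  moves=[
    {"translation":[-0.0236,0.0108,0],"dr":[0,0,0],"hand":1},
    {"translation":[-0.0236,0.0108,0],"dr":[0,0,0],"hand":1},
    {"translation":[-0.021,0.0153,0],"dr":[0,0,0],"hand":1},
    {"translation":[-0.021,0.0153,0],"dr":[0,0,0],"hand":1},
    {"translation":[-0.0135,0.014,0],"dr":[0,0,0],"hand":1},
    {"translation":[-0.0135,0.014,0],"dr":[0,0,0],"hand":1},
  ],
)

```text
time_s: 5.78
eef_pos: [0.5624, -0.2018, 0.061]
orientation: [-180.0, 0.0, -180.0]
wrist_force: [-2.9, -2.9, 0.2]
finger_gap: -0.0002
finger_force: 1.4
```

step_arm(
  moves=[
    {"translation":[-0.0078,0.0105,0],"dr":[0,0,0],"hand":1},
    {"translation":[-0.0078,0.0105,0],"dr":[0,0,0],"hand":1},
  ],
)

```text
time_s: 6.02
eef_pos: [0.5669, -0.1956, 0.061]
orientation: [-180.0, 0.0, -180.0]
wrist_force: [-2.5, -2.3, 0.3]
finger_gap: 0.0002
finger_force: 1.3
```

step_arm(
  moves=[
    {"translation":[-0.005,0.0078,0],"dr":[0,0,0],"hand":1},
    {"translation":[-0.005,0.0078,0],"dr":[0,0,0],"hand":1},
  ],
)

```text
time_s: 6.28
eef_pos: [0.5682, -0.1932, 0.0609]
orientation: [-179.8, -0.2, 179.9]
wrist_force: [-14.5, -14.4, 4.2]
finger_gap: -0.0001
finger_force: 8.9
```

Run:
```python
from station import env
import cv2,numpy as np
c=env.capture("scene")["image"][:,:,::-1][145:275,150:335]; d=env.capture("top")["image"][:,:,::-1][130:245,200:350]
cv2.imwrite("pics/s2.png",np.hstack([cv2.resize(c,(400,281),interpolation=2),cv2.resize(d,(367,281),interpolation=2)]))
```

```text
(no output)
```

View pics/s2.png

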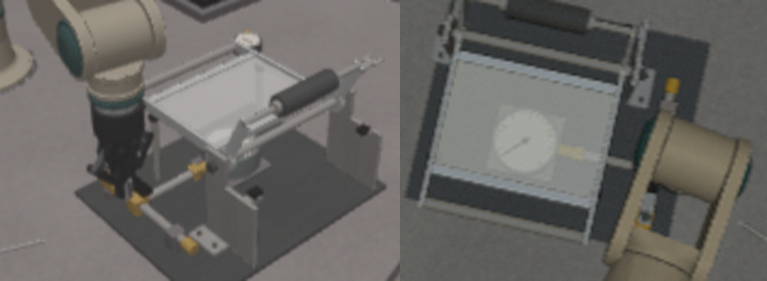

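The force jumped from 3.5 to 20 N at the expected angle, so the handle is on its stop. Backing off, rising, and moving to the front of the rail.

step_arm(
  moves=[
    {"translation":[0.012,-0.05,0],"dr":[0,0,0],"hand":1},
    {"translation":[0.012,-0.06,0],"dr":[0,0,0],"hand":1},
    {"translation":[0.012,-0.06,0],"dr":[0,0,0],"hand":1},
    {"translation":[0,0,-0.1],"dr":[0,0,0],"hand":1},
    {"translation":[0,0,-0.16],"dr":[0,0,0],"hand":1},
    {"translation":[0,0,-0.16],"dr":[0,0,0],"hand":1},
    {"translation":[0,0,-0.16],"dr":[0,0,0],"hand":1},
    {"translation":[0,0,-0.16],"dr":[0,0,0],"hand":1},
    {"translation":[0,0,-0.16],"dr":[0,0,0],"hand":1},
    {"translation":[0.12,0.1,-0.06],"dr":[0,0,0],"hand":1},
    {"translation":[0.12,0.12,0],"dr":[0,0,0],"hand":1},
    {"translation":[0.12,0.12,0],"dr":[0,0,0],"hand":1},
    {"translation":[0.12,0.12,0],"dr":[0,0,0],"hand":1},
    {"translation":[0,0.15,0],"dr":[0,0,0],"hand":1},
    {"translation":[0,0.15,0],"dr":[0,0,0],"hand":1},
    {"translation":[0,0.15,0],"dr":[0,0,0],"hand":1},
    {"translation":[0,0.15,0],"dr":[0,0,0],"hand":1},
    {"translation":[0,0,0],"dr":[0,0,0],"hand":1},
  ],
)

```text
time_s: 8.62
eef_pos: [0.4148, 0.0777, 0.3491]
orientation: [180.0, 0.0, -179.8]
wrist_force: [0.0, -0.5, 0.0]
finger_gap: 0.0001
finger_force: 0.0
```

Run:
```python
from station import env
import cv2,numpy as np
s=env.sense();print(s["qpos"],s["eef_pos"],s["orientation"],s["wrist_force"])
c=env.capture("scene")["image"][:,:,::-1][145:275,150:335]; d=env.capture("top")["image"][:,:,::-1][130:245,200:350]
cv2.imwrite("pics/s3.png",np.hstack([cv2.resize(c,(400,281),interpolation=2),cv2.resize(d,(367,281),interpolation=2)]))
```

```text
[ 5.56981181e+00 -1.32633229e+01  8.21600696e+01  4.42063255e-02
  1.11077639e+02 -8.46615789e+01] [0.41484127 0.07773268 0.34908615] [ 1.79956554e+02  2.16717737e-02 -1.79752710e+02] [ 0.01477014 -0.49989426  0.00190338]
```

View pics/s3.png

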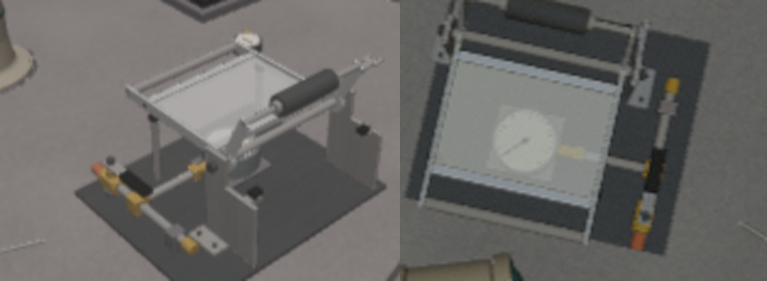

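The handle now lies along the pipe in both views (135,183 and 655,185), and the guard is still down. Tilting the tool.

step_arm(
  moves=[
    {"translation":[0,0,0],"dr":[0,-0.1,0],"hand":1},
    {"translation":[0,0,0],"dr":[0,-0.1,0],"hand":1},
    {"translation":[0,0,0],"dr":[0,-0.1,0],"hand":1},
    {"translation":[0,0,0],"dr":[0,-0.1,0],"hand":1},
    {"translation":[0,0,0],"dr":[0,-0.1,0],"hand":1},
    {"translation":[0,0,0],"dr":[0,0,0],"hand":1},
  ],
)

```text
time_s: 9.48
eef_pos: [0.4139, 0.0749, 0.3477]
orientation: [-180.0, 45.0, 180.0]
wrist_force: [-0.7, -0.6, 0.7]
finger_gap: 0.0001
finger_force: 0.0
```

Run:
```python
from station import env
s=env.sense();print(s["qpos"],s["eef_pos"],s["orientation"])
```

```text
[  9.92930204 -49.800273   114.979718    -7.51066281  70.45612707
 -80.38290033] [0.41385737 0.07485655 0.34768068] [-179.95216618   44.96254485  179.95810325]
```

```bash
cat > k.py <<'E'
import numpy as np
from scipy.optimize import least_squares as ls
# q2,q3,q5,TCP
D=[(3.0285,80.315,96.7476,.18910,.48944,.23044),(-7.485,75.9175,111.719,.41275,-.1924,.35955),(-13.263,82.16,111.078,.41484,.07773,.34909),(-49.80,114.98,70.456,.41386,.07486,.34768)]
def fk(p,q2,q3,q5):
    a,H,L1,L2,c,Lt=p; A,B,C=np.radians([q2,q2+q3,q2+q3+q5])
    return (a+L1*np.sin(A)+L2*np.sin(B)+c*np.cos(B)+Lt*np.sin(C), H+L1*np.cos(A)+L2*np.cos(B)-c*np.sin(B)+Lt*np.cos(C))
off=.0
def res(p):
    e=[]
    for q2,q3,q5,x,y,z in D:
        r,h=fk(p[:6],q2,q3,q5);e+=[r-np.sqrt(max(x*x+y*y-p[6]**2,0)),h-z]
    return e+list(.01*(np.array(p)-p0))
p0=np.array([0,.33,.3,.3,0,.25,.0])
s=ls(res,p0);P=s.x
if __name__=="__main__":
    print(P.round(3),np.array(res(P)[:8]).round(4))
    for x,z,phi in [(.42,.09,45),(.45,.09,45),(.477,.103,45),(.496,.126,45),(.496,.126,50),(.45,.09,40),(.42,.09,35),(.5,.2,45),(.55,.3,45),(.59,.33,50)]:
        r=np.sqrt(x*x+.05**2-P[6]**2)
        f=ls(lambda q:np.r_[np.array(fk(P,*q))-[r,z],(q.sum()-180+phi)*.01],[-10,110,50],bounds=([-90,-0,-30],[124,160,156]))
        print(x,z,phi,f.x.round(1),f.cost)
E
python3 k.py
```

```text
[-0.001  0.194  0.338  0.5    0.094  0.266 -0.   ] [-0.     -0.0001 -0.0009  0.0003  0.0006  0.0005  0.0003 -0.0007]Traceback (most recent call last):
  File "k.py", line 20, in <module>
    f=ls(lambda q:np.r_[np.array(fk(P,*q))-[r,z],(q.sum()-180+phi)*.01],[-10,110,50],bounds=([-90,-0,-30],[124,160,156]))
    return func(*args, **kwargs)
    vector_fun = VectorFunction(
        fun_wrapped,
    ...<6 lines>...
        workers=workers
    )
    self._update_fun()
    ~~~~~~~~~~~~~~~~^^
    self.f = self.fun_wrapped(xp_copy(self.x))
             ~~~~~~~~~~~~~~~~^^^^^^^^^^^^^^^^^
    return np.atleast_1d(self.fun(x))
                         ~~~~~~~~^^^
    return self.f(x, *self.args, **self.kwargs)
           ~~~~~~^^^^^^^^^^^^^^^^^^^^^^^^^^^^^^
  File "k.py", line 20, in <lambda>
    f=ls(lambda q:np.r_[np.array(fk(P,*q))-[r,z],(q.sum()-180+phi)*.01],[-10,110,50],bounds=([-90,-0,-30],[124,160,156]))
                                 ~~^^^^^^
  File "k.py", line 6, in fk
    a,H,L1,L2,c,Lt=p; A,B,C=np.radians([q2,q2+q3,q2+q3+q5])
    ^^^^^^^^^^^^^^
ValueError: too many values to unpack (expected 6)
```

```bash
sed -i 's/a,H,L1,L2,c,Lt=p;/a,H,L1,L2,c,Lt=p[:6];/' k.py; python3 k.py
```

```text
[-0.001  0.194  0.338  0.5    0.094  0.266 -0.   ] [-0.     -0.0001 -0.0009  0.0003  0.0006  0.0005  0.0003 -0.0007]
0.42 0.09 45 [-48.9 144.   39.9] 1.5097497670042565e-20
0.45 0.09 45 [-38.6 138.7  34.9] 7.829944517946574e-17
0.477 0.103 45 [-32.4 133.5  33.9] 2.5986138056481454e-20
0.496 0.126 45 [-29.7 129.   35.7] 6.946286309457387e-22
0.496 0.126 50 [-32.1 132.6  29.5] 3.245062655794001e-19
0.45 0.09 40 [-35.3 134.9  40.4] 7.964365215144723e-22
0.42 0.09 35 [-40.  135.9  49. ] 1.594770340276353e-18
0.5 0.2 45 [-33.5 122.8  45.7] 5.43844850262078e-19
0.55 0.3 45 [-25.2 105.9  54.3] 2.0268868740624623e-27
0.59 0.33 50 [-20.8 101.2  49.6] 1.9116855854271701e-22
```

step_arm(
  moves=[
    {"translation":[0,0,0],"dr":[0,0.111,0],"hand":1},
    {"translation":[0.059,0,0.1057],"dr":[0,0,0],"hand":1},
    {"translation":[0.059,0,0.1057],"dr":[0,0,0],"hand":1},
    {"translation":[0.059,0,0.1057],"dr":[0,0,0],"hand":1},
    {"translation":[0.059,0,0.1057],"dr":[0,0,0],"hand":1},
    {"translation":[0.059,0,0.1057],"dr":[0,0,0],"hand":1},
    {"translation":[0.059,0,0.1057],"dr":[0,0,0],"hand":1},
    {"translation":[0.059,0,0.1057],"dr":[0,0,0],"hand":1},
    {"translation":[0,0,0],"dr":[0,0,0],"hand":1},
  ],
)

```text
time_s: 10.6
eef_pos: [0.4399, 0.0749, 0.0935]
orientation: [-179.9, 34.6, 179.9]
wrist_force: [-0.7, -0.3, 0.7]
finger_gap: -0.0002
finger_force: 0.0
```

Run:
```python
from station import env
s=env.sense();print(s["qpos"],s["eef_pos"],s["orientation"])
```

```text
[  7.7374058  -31.58934356 130.59504601  -6.14585953  46.86101242
 -79.35882286] [0.43993907 0.07491503 0.09349719] [-179.92880786   34.55390349  179.94607601]
```

step_arm(
  moves=[
    {"translation":[-0.068,0,0.04],"dr":[0,0,0],"hand":1},
    {"translation":[-0.068,0,0.04],"dr":[0,0,0],"hand":1},
    {"translation":[0,0,0],"dr":[0,-0.06,0],"hand":1},
    {"translation":[0,0,0],"dr":[0,-0.055,0],"hand":1},
    {"translation":[0,0,0],"dr":[0,0,0],"hand":1},
  ],
)

```text
time_s: 11.22
eef_pos: [0.4883, 0.0755, 0.1008]
orientation: [-180.0, 45.3, 180.0]
wrist_force: [-0.0, 0.5, 0.5]
finger_gap: -0.0
finger_force: 0.0
```

```bash
cat > arc.py <<'E'
from station import env
from h import *
import cv2
s=env.sense();print(s["qpos"].round(1),s["eef_pos"],s["orientation"],s["wrist_force"])
th=np.radians(-13.47);k=.7071
def C(t): 
    d=.24*(1-np.cos(t)); return np.array([.503+d*np.cos(th)-.003,.076+d*np.sin(th),.15+.24*np.sin(t)-.024])
def tool(d): return np.array([-k*(d[0]+d[2]),d[1],k*(d[0]-d[2])])/.3
print("to contact",C(0),tool(C(0)-s["eef_pos"]).round(4))
T=np.arange(0,1.06,.15)
for a,b in zip(T[:-1],T[1:]):print(a.round(2),b.round(2),C(b).round(3),"x5:",(tool(C(b)-C(a))/5).round(4))
c=env.capture("scene")["image"][:,:,::-1][145:275,150:335]; cv2.imwrite("pics/s4.png",cv2.resize(c,None,fx=4,fy=4,interpolation=2))
E
python3 arc.py
```

```text
[  7.6 -26.8 130.8 -10.5  31.3 -75.6] [0.48827279 0.07554289 0.10081493] [-179.98064742   45.32111092  179.97327417] [-0.01392808  0.48739126  0.49180865]
to contact [0.5   0.076 0.126] [-0.087   0.0015 -0.0317]
0.0 0.15 [0.503 0.075 0.162] x5: [-0.0181 -0.0004 -0.0157]
0.15 0.3 [0.51  0.074 0.197] x5: [-0.0202 -0.0012 -0.0128]
0.3 0.45 [0.523 0.07  0.23 ] x5: [-0.0218 -0.002  -0.0097]
0.45 0.6 [0.541 0.066 0.262] x5: [-0.0229 -0.0028 -0.0064]
0.6 0.75 [0.563 0.061 0.29 ] x5: [-0.0235 -0.0035 -0.0029]
0.75 0.9 [0.588 0.055 0.314] x5: [-0.0236 -0.0041  0.0006]
0.9 1.05 [0.617 0.048 0.334] x5: [-0.0232 -0.0046  0.0041]
```

View pics/s4.png

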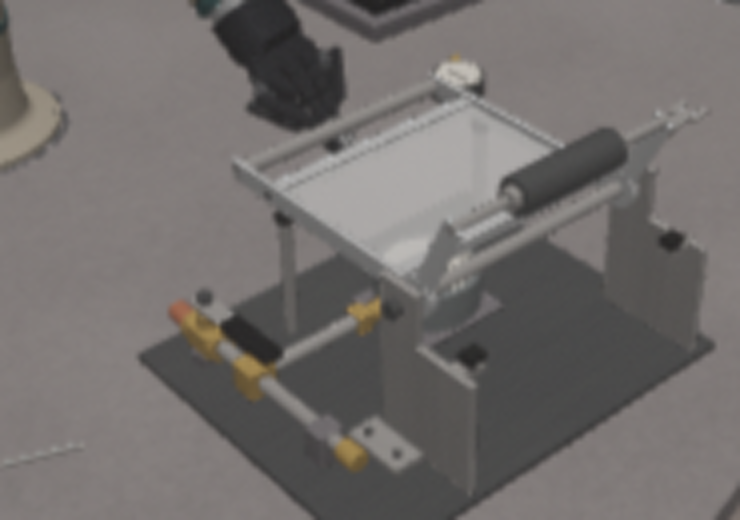

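The fingertip shows just behind and below the rail at (335,145) and the gripper is in front of it. That is the intended position, so I'll move up to contact and then lift slowly.

step_arm(
  moves=[
    {"translation":[-0.022,0,-0.008],"dr":[0,0,0],"hand":1},
    {"translation":[-0.022,0,-0.008],"dr":[0,0,0],"hand":1},
    {"translation":[-0.022,0,-0.008],"dr":[0,0,0],"hand":1},
    {"translation":[-0.021,0,-0.008],"dr":[0,0,0],"hand":1},
    {"translation":[-0.018,0,-0.016],"dr":[0,0,0],"hand":1},
    {"translation":[-0.018,0,-0.016],"dr":[0,0,0],"hand":1},
  ],
)

```text
time_s: 12.02
eef_pos: [0.4996, 0.076, 0.1389]
orientation: [-180.0, 45.2, -180.0]
wrist_force: [-1.1, 0.0, -3.1]
finger_gap: 0.0001
finger_force: 1.3
```

step_arm(
  moves=[
    {"translation":[-0.018,0,-0.016],"dr":[0,0,0],"hand":1},
    {"translation":[-0.018,0,-0.016],"dr":[0,0,0],"hand":1},
    {"translation":[-0.018,0,-0.016],"dr":[0,0,0],"hand":1},
    {"translation":[-0.02,-0.0012,-0.013],"dr":[0,0,0],"hand":1},
    {"translation":[-0.02,-0.0012,-0.013],"dr":[0,0,0],"hand":1},
  ],
)

```text
time_s: 12.65
eef_pos: [0.504, 0.0753, 0.1754]
orientation: [180.0, 45.3, -180.0]
wrist_force: [-6.1, 0.4, -0.6]
finger_gap: 0.0001
finger_force: 2.6
```

step_arm(
  moves=[
    {"translation":[0,0,0],"dr":[0,0,0],"hand":1},
    {"translation":[0,0,0],"dr":[0,0,0],"hand":1},
  ],
)

```text
time_s: 12.9
eef_pos: [0.5044, 0.0753, 0.1755]
orientation: [180.0, 45.4, -180.0]
wrist_force: [-2.5, 1.0, -1.2]
finger_gap: 0.0005
finger_force: 1.2
```

Run:
```python
from station import env
import cv2
s=env.sense();print(s["qpos"].round(1),s["eef_pos"],s["orientation"],s["wrist_force"],s["wrist_torque"])
c=env.capture("scene")["image"][:,:,::-1][145:245,170:335]; cv2.imwrite("pics/s5.png",cv2.resize(c,None,fx=4.8,fy=4.8,interpolation=2))
```

```text
[  7.1 -29.9 123.8  -7.7  41.1 -79.2] [0.50435289 0.07531211 0.17550364] [ 179.98229981   45.40670251 -179.99608152] [-2.50784505  1.00023304 -1.18200323] [0.0779665  0.74106479 0.09820028]
```

View pics/s5.png

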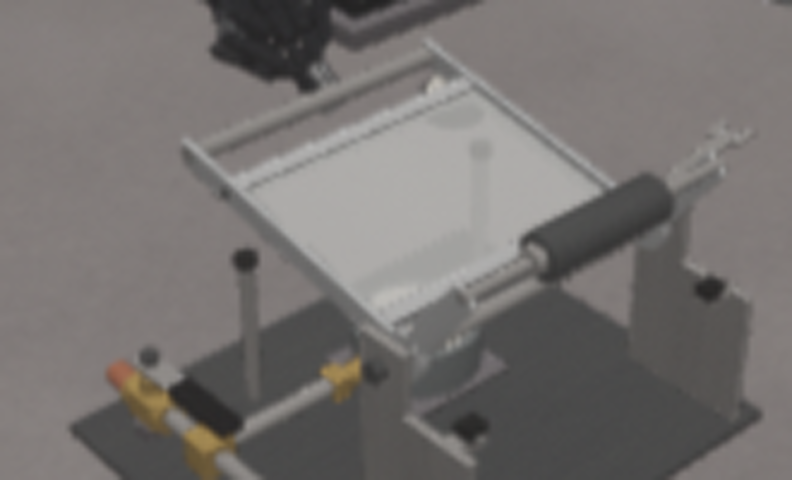

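The guard is rising: the right rail end is at (188,145), well above its stop post. The fingertip at (320,75) seems to bear near its very end, so I'll work out the rail's position from this picture.

Run:
```python
from h import *
S=np.load("scene0.npz");E=S["extrinsics"];f=192/np.tan(np.radians(float(S["fov_y"])/2))
th=np.radians(-13.47);o=np.array([.634,.0164])
def P(t,y):
    x=.1-.24*np.cos(t);return np.array([o[0]+x*np.cos(th)-y*np.sin(th),o[1]+x*np.sin(th)+y*np.cos(th),.15+.24*np.sin(t)])
def pix(p):
    q=E[:3,:3].T@(p-E[:3,3]);return np.array([S["cx"]+f*q[0]/-q[2],S["cy"]-f*q[1]/-q[2]])
for t in [0,.1,.15,.2,.25,.3]:
    p=P(t,.03); v=p-np.array([.5044,.0753,.1755]);k=.7071
    print(t,"R crop",((pix(P(t,-.119))-[170,145])*4.8).round(0),"L",((pix(P(t,.119))-[170,145])*4.8).round(0),p.round(3),"n-dist",k*(v[0]+v[2]),"s",-k*(v[0]-v[2]))
print("tcp",((pix(np.array([.5044,.0753,.1755]))-[170,145])*4.8).round(0))
```

```text
0 R crop [185. 203.] L [424.  97.] [0.505 0.078 0.15 ] n-dist -0.017720489295517734 s -0.018341610704482255
0.1 R crop [184. 176.] L [425.  72.] [0.506 0.078 0.174] n-dist 4.6132350983870844e-05 s -0.002223972073717221
0.15 R crop [184. 163.] L [427.  59.] [0.507 0.078 0.186] n-dist 0.009492933511597735 s 0.0051654641550016355
0.2 R crop [184. 150.] L [428.  47.] [0.509 0.077 0.198] n-dist 0.019284218802594365 s 0.012083641423895763
0.25 R crop [185. 138.] L [431.  35.] [0.512 0.076 0.209] n-dist 0.029395515109949286 s 0.018513267892709826
0.3 R crop [187. 125.] L [434.  23.] [0.515 0.076 0.221] n-dist 0.039801549458755366 s 0.024438272843756582
tcp [337. 107.]
```

θ is about 0.2 with the rail 12 mm behind the tip, as planned. Continuing.

step_arm(
  moves=[
    {"translation":[-0.02,-0.0012,-0.011],"dr":[0,0,0],"hand":1},
    {"translation":[-0.0204,-0.0014,-0.011],"dr":[0,0,0],"hand":1},
    {"translation":[-0.0206,-0.0014,-0.01],"dr":[0,0,0],"hand":1},
    {"translation":[-0.0216,-0.002,-0.009],"dr":[0,0,0],"hand":1},
    {"translation":[-0.0216,-0.002,-0.009],"dr":[0,0,0],"hand":1},
    {"translation":[-0.0218,-0.002,-0.0085],"dr":[0,0,0],"hand":1},
    {"translation":[-0.022,-0.002,-0.0085],"dr":[0,0,0],"hand":1},
    {"translation":[-0.022,-0.002,-0.0085],"dr":[0,0,0],"hand":1},
  ],
)

```text
time_s: 13.95
eef_pos: [0.5242, 0.071, 0.228]
orientation: [180.0, 45.4, -180.0]
wrist_force: [-2.7, -0.1, -0.8]
finger_gap: -0.0001
finger_force: 0.9
```

step_arm(
  moves=[
    {"translation":[-0.0225,-0.0028,-0.007],"dr":[0,0,0],"hand":1},
    {"translation":[-0.0225,-0.0028,-0.007],"dr":[0,0,0],"hand":1},
    {"translation":[-0.0229,-0.0028,-0.0065],"dr":[0,0,0],"hand":1},
    {"translation":[-0.0229,-0.0028,-0.006],"dr":[0,0,0],"hand":1},
    {"translation":[-0.0229,-0.0028,-0.0055],"dr":[0,0,0],"hand":1},
  ],
)

```text
time_s: 14.58
eef_pos: [0.5414, 0.0668, 0.2589]
orientation: [180.0, 45.4, -180.0]
wrist_force: [-0.4, 0.5, 0.0]
finger_gap: -0.0003
finger_force: 0.5
```

step_arm(
  moves=[
    {"translation":[-0.0233,-0.0035,-0.004],"dr":[0,0,0],"hand":1},
    {"translation":[-0.0235,-0.0035,-0.003],"dr":[0,0,0],"hand":1},
    {"translation":[-0.0235,-0.0035,-0.003],"dr":[0,0,0],"hand":1},
    {"translation":[-0.0235,-0.0035,-0.003],"dr":[0,0,0],"hand":1},
    {"translation":[-0.0235,-0.0035,-0.002],"dr":[0,0,0],"hand":1},
  ],
)

```text
time_s: 15.2
eef_pos: [0.5629, 0.0615, 0.2871]
orientation: [180.0, 45.4, -180.0]
wrist_force: [0.1, -0.9, 0.2]
finger_gap: -0.0002
finger_force: 0.1
```

step_arm(
  moves=[
    {"translation":[-0.02,-0.0035,0],"dr":[0,0,0],"hand":1},
    {"translation":[-0.02,-0.0035,0],"dr":[0,0,0],"hand":1},
    {"translation":[-0.02,-0.0035,0],"dr":[0,0,0],"hand":1},
    {"translation":[-0.02,-0.0035,0.0005],"dr":[0,0,0],"hand":1},
  ],
)

```text
time_s: 15.7
eef_pos: [0.5798, 0.0573, 0.3038]
orientation: [180.0, 45.4, -180.0]
wrist_force: [0.5, 0.2, 0.4]
finger_gap: 0.0001
finger_force: 0.0
```

Run:
```python
from station import env
import cv2
s=env.sense();print(s["qpos"].round(1),s["eef_pos"],s["wrist_force"])
cv2.imwrite("pics/s6.png",env.capture("scene")["image"][:,:,::-1])
```

```text
[  3.1 -20.4 102.5  -2.7  52.7 -86.2] [0.57982602 0.05734051 0.30379817] [0.52876186 0.18485228 0.35924102]
```

step_arm(
  moves=[
    {"translation":[0,0,0],"dr":[0,0,0],"hand":1},
    {"translation":[0,0,0],"dr":[0,0,0],"hand":1},
    {"translation":[0,0,0],"dr":[0,0,0],"hand":1},
    {"translation":[0,0,0],"dr":[0,0,0],"hand":1},
    {"translation":[0,0,0],"dr":[0,0,0],"hand":1},
    {"translation":[0,0,0],"dr":[0,0,0],"hand":1},
    {"translation":[0,0,0],"dr":[0,0,0],"hand":1},
    {"translation":[0,0,0],"dr":[0,0,0],"hand":1},
    {"translation":[0,0,0],"dr":[0,0,0],"hand":1},
    {"translation":[0,0,0],"dr":[0,0,0],"hand":1},
    {"translation":[0,0,0],"dr":[0,0,0],"hand":1},
    {"translation":[0,0,0],"dr":[0,0,0],"hand":1},
  ],
)

```text
time_s: 17.25
eef_pos: [0.5795, 0.0574, 0.3036]
orientation: [180.0, 45.4, -180.0]
wrist_force: [0.3, 0.2, -0.1]
finger_gap: -0.0001
finger_force: 0.0
```

Run:
```python
from station import env
import cv2,numpy as np
s=env.sense();print(s["eef_pos"],s["wrist_force"])
a=cv2.imread("pics/s6.png")[120:275,140:340]; b=env.capture("scene")["image"][:,:,::-1][120:275,140:340]
cv2.imwrite("pics/s7.png",np.hstack([cv2.resize(x,None,fx=2,fy=2,interpolation=2) for x in(a,b)]))
```

```text
[0.57954983 0.05739852 0.30357269] [ 0.31563842  0.21248171 -0.0987143 ]
```

View pics/s7.png

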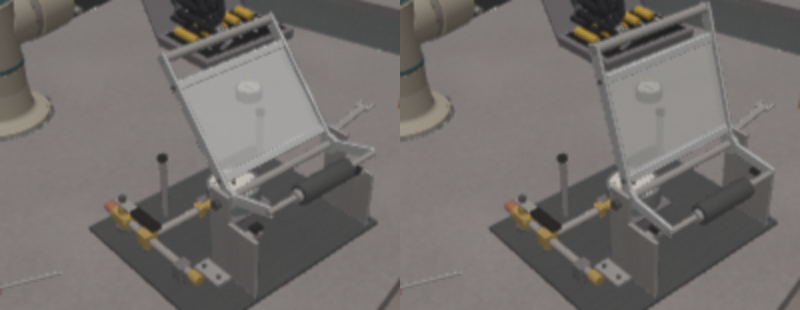

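The guard carried itself from about 0.9 (left) to its upper stops (right), and the handle is still along the pipe. Retreating and letting it settle.

step_arm(
  moves=[
    {"translation":[0.03,0,-0.05],"dr":[0,0,0],"hand":1},
    {"translation":[0.059,0,-0.094],"dr":[0,0,0],"hand":1},
    {"translation":[0.059,0,-0.094],"dr":[0,0,0],"hand":1},
    {"translation":[0.059,0,-0.094],"dr":[0,0,0],"hand":1},
    {"translation":[0.029,0,-0.045],"dr":[0,0,0],"hand":1},
    {"translation":[0,0,0],"dr":[0,0,0],"hand":1},
    {"translation":[0,0,0],"dr":[0,0,0],"hand":1},
    {"translation":[0,0,0],"dr":[0,0,0],"hand":1},
    {"translation":[0,0,0],"dr":[0,0,0],"hand":1},
    {"translation":[0,0,0],"dr":[0,0,0],"hand":1},
    {"translation":[0,0,0],"dr":[0,0,0],"hand":1},
    {"translation":[0,0,0],"dr":[0,0,0],"hand":1},
    {"translation":[0,0,0],"dr":[0,0,0],"hand":1},
  ],
)

```text
time_s: 18.92
eef_pos: [0.4493, 0.0574, 0.3327]
orientation: [180.0, 45.4, -180.0]
wrist_force: [0.4, -0.4, 0.4]
finger_gap: -0.0002
finger_force: 0.0
```

Run:
```python
from station import env
import cv2,numpy as np
s=env.sense();print(s["eef_pos"],s["wrist_force"],s["qpos"].round(1))
b=env.capture("scene")["image"][:,:,::-1][120:275,140:340].astype(int)
a=cv2.imread("pics/s7.png")[:,400:]
d=np.abs(b-cv2.resize(a,(200,155),interpolation=cv2.INTER_AREA).astype(int)).max(2)[15:]>60
print("changed px in station",d.sum(), np.argwhere(d)[:5])
print(env.hand_in())
```

```text
[0.4493272  0.05735533 0.33266809] [ 0.37035198 -0.37476477  0.36573295] [  4.6 -44.8 114.5  -3.6  65.1 -85.2]
changed px in station 17 [[  0  98]
 [  0  99]
 [  0 100]
 [  0 101]
 [  0 102]]
the job is handed in; nothing more can be done
None
```

I pushed the vent handle fully open to its stop first. I then lifted the guard past its balance point, and it rose to its upper stops by itself and stayed there. The arm finished clear of everything, and I handed the job in at about 19 s (no verdict was shown).

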